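# Cover the open pots, then open the yellow jar

### The job

The painter is changing over to the yellow and wants only one colour open at a time: first set a cover on every open mixing pot on the table so that it drops into the mouth and sits flat and level on the rim (a cover may be left over). Then unscrew the black cap of the yellow jar until the thread lets go, lift it clear, and stand it the right way up on the floor of the blue dish. Do not tip a pot over, and leave the brush, the tape and the tin where they are.

Things in the scene. Friction and masses are not known exactly. Their poses are not given: they have to be found in the camera images.
- pot1: open terracotta-coloured mixing pot, its floor stained red: round, slightly tapered, 80 mm across at the foot, 88 mm across and 75 mm high at the rim, wall 4 mm (mouth about 79 mm inside), 0.4 kg. Loose on the table. Origin: centre of its underside, z up. May be absent in a run (2 or 3 of the pots are there)
- pot2: open terracotta-coloured mixing pot, its floor stained green: round, slightly tapered, 80 mm across at the foot, 88 mm across and 75 mm high at the rim, wall 4 mm (mouth about 79 mm inside), 0.4 kg. Loose on the table. Origin: centre of its underside, z up. May be absent in a run (2 or 3 of the pots are there)
- pot3: open terracotta-coloured mixing pot, its floor stained blue: round, slightly tapered, 80 mm across at the foot, 88 mm across and 75 mm high at the rim, wall 4 mm (mouth about 79 mm inside), 0.4 kg. Loose on the table. Origin: centre of its underside, z up. May be absent in a run (2 or 3 of the pots are there)
- cover1: loose pot cover (all alike, any fits any pot, 0.1 to 0.2 kg): aluminium disc 100 mm across; under it a round boss 72 mm across, 8 mm deep, that drops into a pot's mouth; on top an upright orange knob 22 mm across. Lies knob up. Origin: centre of the boss's underside, z up; disc z 8 to 13 mm, knob 13 to 47 mm. Seated, the disc lies on the rim, origin 67 mm above the pot's underside
- cover2: loose pot cover (all alike, any fits any pot, 0.1 to 0.2 kg): aluminium disc 100 mm across; under it a round boss 72 mm across, 8 mm deep, that drops into a pot's mouth; on top an upright orange knob 22 mm across. Lies knob up. Origin: centre of the boss's underside, z up; disc z 8 to 13 mm, knob 13 to 47 mm. Seated, the disc lies on the rim, origin 67 mm above the pot's underside
- cover3: loose pot cover (all alike, any fits any pot, 0.1 to 0.2 kg): aluminium disc 100 mm across; under it a round boss 72 mm across, 8 mm deep, that drops into a pot's mouth; on top an upright orange knob 22 mm across. Lies knob up. Origin: centre of the boss's underside, z up; disc z 8 to 13 mm, knob 13 to 47 mm. Seated, the disc lies on the rim, origin 67 mm above the pot's underside
- jar: yellow paint jar, 80 mm across, stuck fast in a wooden block 110 x 110 x 45 mm that is fixed to the table. Shoulder 95 mm, top of the neck 125 mm above the table. The neck (48 mm over the thread) carries a coarse right-handed thread, 8 mm rise a turn. Origin: centre of the block's underside, on the jar's axis, z up
- cap: black screw cap on the jar, 46 mm high, 56 mm across, about 50 g: the upper 18 mm is solid and ribbed for gripping, the skirt below is hollow, 54 mm across. Origin: centre of its lower edge, z up along its axis. Screwed down, its lower edge is 97 mm and its top 143 mm above the table. It turns easily and stays where it is when let go
- jar_mouth (a point): centre of the top of the jar's neck, 125 mm above the table, inside the cap. Turned anticlockwise seen from above, the cap climbs 8 mm a turn (about 1.5 mm of play) and comes free after about 2 turns, having risen 15 to 16 mm; before that it cannot be pulled off. Once free it must be lifted straight up 15 mm more to clear the neck
- dish: shallow round blue dish, loose on the table, 136 mm across at the foot and 144 mm at the rim, rim 12 mm high, flat floor 4 mm above its underside and about 130 mm across, 0.45 kg. Origin: centre of its underside, z up
- brush: bystander: wide flat paint brush lying on the table, about 195 mm long, 66 mm wide, 17 mm thick; origin on its underside under the ferrule, x towards the bristles
- tape: bystander: green roll of masking tape lying flat, 104 mm across, 38 mm high; origin: centre of its underside
- tin: bystander: closed paint tin with a red label, 90 mm across, 110 mm high; origin: centre of its underside
Not all that is in view belongs to the job. What is shaped like the cover2 but brown or pink is not meant.

How it is judged:
By the outcome, as a careful person would: the job done as asked, in the order asked, and still so for the second after the job is handed in, with the robot touching nothing.
Of pot1, pot2, pot3 only 2 to 3 are there at a start; the rules pass over those that are not, and their reading is None.
At some moment in a run one of cover1, cover2, cover3, pot1, pot2, pot3, dish may be knocked a few centimetres aside while the robot is not near it.
Once in a run the grip may slacken for a moment while it holds something.
It also fails if it takes over 210 s, if anything falls off the work surface, if the arm or the gripper's body presses on something with over 40 N, if the wrist force passes 120 N, or if a joint passes its speed limit or range.

### The arm

A 6-joint arm with a two-finger parallel gripper is mounted at the origin on the work surface. World frame = base frame: x ahead of the robot, y to its left, z up, the work surface at z = 0. Lengths are in mm, angles in degrees, forces in N, time in s.
With the tool pointing down it reaches from about 300 to 850 mm from the base axis. Payload 4.2 kg.
Tool frame: the origin (TCP) lies between the finger pads; the fingertips stand 22 mm ahead of it and the grasp point (between the pads) lies 3 mm ahead of it; z points along the fingers, y is the direction in which the jaws open and shut (so a half turn about z gives the same grasp; the last joint's range is limited). The gripper opens to 91 mm and grips with 3 to 60 N. Pads are 32 mm wide; open, the fingers measure 118 mm over their backs; the gripper's body (76 mm by 178 mm) begins 60 mm behind the grasp point.
Start: joints at [-65.26, 18.312, 89.639, -0, 72.044, -1.146], TCP at [251.041, -517.319, 235.976] pointing down, gripper open.
Joint ranges: [-177.97, 177.97], [-48.28, 115.42], [12.27, 149.76], [-77.06, 257.06], [2.81, 150.46], [-146.56, 146.56]. Speed limits (degrees/s): [147.25, 147.25, 180, 180, 180, 180].

### API

Orientations are given as [roll, pitch, yaw] about the fixed x, y, z axes, in that order (R = Rz(yaw) Ry(pitch) Rx(roll)).
In Python, from workcell import * gives the robot as it stands.
- The arm moves only by the shell command python3 -m jog 'ROWS' [OPENING] [FORCE]. ROWS is text: rows parted by semicolons, each of 6 numbers parted by spaces: the shift along the tool's x, y, z in units of 0.5 m (1.0 is 0.5 m), then the turn, a rotation vector about the tool's x, y, z in units of pi/2 rad (1.0 is pi/2 rad). A call has 1 to 20 rows; each row is the pose to reach, as a shift and turn from the pose measured when the call began, along the tool's axes at that moment; what a row does not reach only later rows make up. A row lasts 1/12 s, in which the tool goes at most 41.7 mm and 7.16 degrees, less where a joint would pass 70% of its speed; a pose out of reach is approached as far as the arm can. A call with a number of a shift or a turn outside -1 to 1 is refused whole. A call with a gripper value outside its range is refused whole. OPENING is the opening, from -1 (shut) to 1 (fully open), set as the call begins (- or left out, the last holds). The fingers move at their own pace and stop on an object; FORCE is the grip in N (left out, the last holds). Time passes only in rows, so rows that repeat a pose let the fingers close. It gives the time, the measured TCP pose, the force and the opening at its end, in the units of the state.
- state(): the state, without advancing time (a new reading comes with each control period).
- grab_frame(name): name is "side" or "top" or "wrist"; returns the picture (420x560x3 uint8, red, green, blue); there is no depth.
- calibration(name): a dict with "mtx" (3x3 intrinsics, pixels), "rvec" (rotation vector, rad) and "tvec" (3), from world to camera coordinates, as OpenCV has them. Camera axes: x right, y down, z forward; pixel columns grow to the right and rows downward; lengths in mm; the calibration is good to about 2 mm. A picture is of the moment at which its call begins: read the wrist's pose just before it. calibration takes no time and is no camera call; for the wrist camera it gives the pose at the moment of the call.
- job_done(): hands the job in, once; it reports no verdict.
Trained networks look in the newest picture that a camera, given by its name, has taken for a name from the list of things; names that differ only in an ending like _2 or _b are one class to them, and where a whole thing is asked for, a point or a joint stands for the part that bears it (a point fixed in the world has none). Each returns a list of dicts, best first, with "confidence" (0 to 1); they miss things now and then, are a little off and sometimes report something else, mostly with a low value. They report only what shows in the picture. A call takes as long as a camera call. They do not tell look-alikes from the thing itself.
- spot_in(query, camera): "rect" ([left, top, right, bottom] in pixels, round what is visible of it).
- tip_of(query, camera): "location" ([column, row] in pixels: a listed point, or the origin of a listed thing).
The state is a dict: "time_s": time; "qpos": joint angles; "qvel": joint speeds; "effort": joint torques, N m; "ee_pos": TCP position; "ee_rot": TCP orientation; "force": force on the tool from outside, world axes, zero at the start; "torque": the same for the moment, N m; "gripper_width": finger opening in mm.
Only numpy, scipy, OpenCV 4.12 (cv2) and the standard library are available. Lean on these libraries where they do the work, as an engineer would, in place of code of your own. Each camera call takes 0.05 s, during which the arm holds its last target. There are 200 camera calls.

## Working session

There is one attempt and no reset: what is moved stays moved. The work goes in short steps, Python scripts to look and compute and a shell command to move; the robot and the scene stay as the last step left them, time stands still between calls to the robot, and variables do not carry over. Pictures are saved under pics/ and viewed, about 12 in all and at most 16, crops included, and the job is handed in when it is done.

```bash
ls; mkdir -p pics
python3 - <<'E'
from workcell import *
import cv2
print(state())
for n in ["side","top"]:
    f=grab_frame(n); cv2.imwrite(f"pics/{n}0.png",cv2.cvtColor(f,cv2.COLOR_RGB2BGR))
    c=calibration(n); print(n,c)
    for q in ["pot1","pot2","pot3","cover1","jar","cap","dish","brush","tape","tin"]:
        if n=="top": print(q,[(round(d["confidence"],2),[round(v) for v in d["location"]]) for d in tip_of(q,n)], [(round(d["confidence"],2),[round(v) for v in d["rect"]]) for d in spot_in(q,n)])
E
```

```text
pics
{'time_s': 0.0, 'qpos': array([-6.52603501e+01,  1.83510174e+01,  8.97052745e+01, -9.48104924e-05,
        7.20436809e+01, -1.14470490e+00]), 'qvel': array([ 0.09253264, -0.00046586, -0.03946575, -0.07786205, -0.11314533,
        0.06131072]), 'effort': array([-9.80275308e-05, -4.12469566e+01, -2.31970561e+01,  7.27820559e-02,
        4.56836284e-02, -1.23613263e-04]), 'ee_pos': array([ 250.83914824, -516.89260079,  235.13416555]), 'ee_rot': array([-1.79900045e+02, -1.90708639e-03,  2.58843824e+01]), 'force': array([-0.01534052,  0.53348599,  0.11680714]), 'torque': array([ 0.0091942 , -0.05309816, -0.02065606]), 'gripper_width': 91.13149249385184}
side {'mtx': array([[379.37342655,   0.        , 275.75301945],
       [  0.        , 379.37342655, 214.67098142],
       [  0.        ,   0.        ,   1.        ]]), 'rvec': array([ 0.88489222, -2.33945564,  1.24057821]), 'tvec': array([515.51870568, 288.69608473, 634.97074418])}
top {'mtx': array([[453.13531502,   0.        , 275.47765202],
       [  0.        , 453.13531502, 213.50385837],
       [  0.        ,   0.        ,   1. 
[... 365 characters left out ...]
, (0.64, [170, 294])] [(0.78, [141, 273, 189, 318]), (0.61, [217, 272, 260, 315])]
cover1 [(0.95, [178, 233]), (0.94, [237, 226]), (0.94, [308, 218]), (0.86, [111, 223]), (0.62, [136, 171])] [(0.94, [112, 152, 155, 191]), (0.79, [154, 208, 198, 252]), (0.77, [288, 195, 331, 240]), (0.75, [87, 203, 133, 246]), (0.69, [218, 206, 260, 248])]
jar [(0.64, [428, 230])] [(0.97, [402, 200, 465, 262])]
cap [(0.96, [444, 222])] [(0.8, [432, 205, 465, 238])]
dish [(0.77, [389, 295])] [(0.96, [357, 264, 421, 327]), (0.18, [218, 272, 258, 314])]
brush [(0.95, [208, 160])] [(0.6, [191, 116, 226, 199])]
tape [(0.87, [304, 169]), (0.63, [244, 294])] []
tin [(0.57, [381, 167])] [(0.59, [361, 130, 410, 184])]
```

Run:
```python
import cv2
a=cv2.imread("pics/top0.png"); cv2.imwrite("pics/top0c.png",cv2.resize(a[100:350,60:490],None,fx=1.86,fy=1.86,interpolation=cv2.INTER_CUBIC))
```

```text
(no output)
```

View pics/top0c.png

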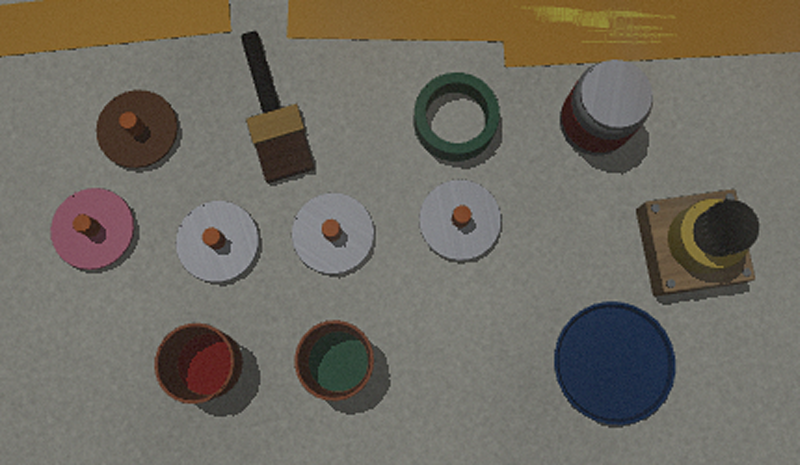

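View pics/side0.png

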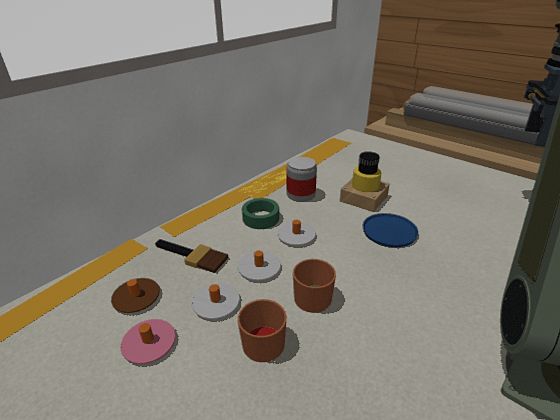

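Top picture (full-image pixels): red pot (167,294), green pot (239,294), no third pot. Aluminium covers are at (177,230), (239,225) and (308,218). The look-alikes are the brown one at (134,169) and the pink one at (110,222). Jar and cap are at (450,222), dish at (390,295), brush (209,160), tape (305,162), tin (385,155).

The side view agrees. I'll use the aluminium covers at (177,230) and (239,225) and measure them by circle fits on the known height planes.

```bash
cat > h.py <<'E'
from workcell import *
import numpy as np, cv2
from scipy.spatial.transform import Rotation as R
from scipy.optimize import least_squares
def save(f,n): cv2.imwrite(f"pics/{n}.png",cv2.cvtColor(f,cv2.COLOR_RGB2BGR))
def toplane(c,px,z):
    M=cv2.Rodrigues(c["rvec"])[0]; px=np.atleast_2d(px).astype(float)
    d=(M.T@np.linalg.inv(c["mtx"])@np.c_[px,np.ones(len(px))].T).T
    o=-M.T@c["tvec"]; return (o+d*((z-o[2])/d[:,2])[:,None])[:,:2]
def proj(c,p): return cv2.projectPoints(np.atleast_2d(p).astype(float),c["rvec"],c["tvec"],c["mtx"],None)[0][:,0]
def circ(P,r=None):
    c0=P.mean(0)
    s=least_squares(lambda v:np.hypot(*(P-v[:2]).T)-(r or v[2]),[*c0,50],loss="soft_l1",f_scale=1.5)
    return s.x[:2],(r or s.x[2]),np.sqrt(np.mean(s.fun**2))
def mask(f,kind):
    h=cv2.cvtColor(f,cv2.COLOR_RGB2HSV); H,S,V=[h[...,i].astype(int) for i in range(3)]
    f=f.astype(int)
    m={"cover":(S<30)&(V>145),"terra":((H<14)|(H>174))&(S>90)&(V>50),"blue":(H>100)&(H<125)&(S>110),"knob":((H<14))&(S>140)&(V>110),"black":(V<60)}[kind]
    return m.astype(np.uint8)
def fit(f,c,kind,rect,z,r=None,hull=True):
    l,t,rr,b=[int(v) for v in rect]; m=np.zeros(f.shape[:2],np.uint8); m[t:b,l:rr]=mask(f,kind)[t:b,l:rr]
    cs=cv2.findContours(m,cv2.RETR_EXTERNAL,cv2.CHAIN_APPROX_NONE)[0]
    k=max(cs,key=cv2.contourArea); 
    if hull: k=cv2.convexHull(k)
    # outer contour passes through pixel centres of edge pixels: half a pixel inside
    return circ(toplane(c,k[:,0],z),r)
def rows(target,yaw=None,s=None):
    """shift & turn (row units) from measured pose to a tool-down target"""
    s=s or state(); Rc=R.from_euler("xyz",s["ee_rot"],degrees=True)
    sh=Rc.inv().apply(np.array(target)-s["ee_pos"])/500
    tu=np.zeros(3)
    if yaw is not None:
        Rt=R.from_euler("xyz",[180,0,yaw],degrees=True); tu=(Rc.inv()*Rt).as_rotvec()/(np.pi/2)
    print("row",np.round(np.r_[sh,tu],4)); return sh,tu
E
python3 - <<'E'
from h import *
f=grab_frame("top"); c=calibration("top")
print("light px",f[235,170],f[225,125],f[150,250],f[222,315])
for n,k,re,z in [("c1","cover",[150,205,202,256],13),("c2","cover",[214,202,264,252],13),("c3","cover",[284,192,335,244],13),("dish","blue",[350,258,428,334],12),("pot1","terra",[138,268,192,322],75),("pot2","terra",[213,268,264,320],75),("k1","knob",[166,218,185,236],47),("k2","knob",[228,212,248,236],47),("k3","knob",[298,204,318,226],47)]:
    try:
        ce,r,e=fit(f,c,k,re,z); print(n,ce.round(1),round(r,1),round(e,2))
    except Exception as ex: print(n,ex)
ca=[d["rect"] for d in spot_in("cap","top")][0]; print("cap",ca,toplane(c,[[448,222]],143), toplane(c,[[(ca[0]+ca[2])/2,(ca[1]+ca[3])/2]],143))
print(toplane(c,[[209,160],[305,162]],10), toplane(c,[[390,150]],110))
E
```

```text
light px [133 134 142] [135  84 101] [119 120 111] [63 63 65]
c1 [633.3 273. ] 23.4 5.0
c2 [523.  180.4] 53.4 0.94
c3 [603.7 -41.7] 29.4 0.0
dish [ 455.9 -187.8] 70.5 0.24
pot1 [462.5 290.3] 43.3 0.26
pot2 [463.  137.3] 43.0 0.22
k1 [608.  282.7] 9.2 0.24
k2 [615.7 143.6] 9.4 0.24
k3 [630.1 -11. ] 9.0 0.2
cap [431.3, 207.7, 469.9, 237.8] [[ 592.12944019 -277.08070802]] [[ 590.55493222 -282.05751503]]
[[769.19470408 211.19653478]
 [760.97962167 -10.8525507 ]] [[ 752.96429895 -182.0800941 ]]
```

Run:
```python
from h import *
import h
f=grab_frame("top"); c=calibration("top")
h.mask=lambda f,k:((f[...,2].astype(int)>f[...,0]+3)&(f[...,2]>110)).astype(np.uint8)
f2=cv2.medianBlur(f,3)
for n,re in [("c1",[150,205,202,256]),("c2",[214,202,264,252]),("c3",[284,192,335,244])]:
    ce,r,e=h.fit(f2,c,"x",re,13); print(n,ce.round(1),round(r,1),round(e,2))
rows([433,-187,236],64); rows([600,140,236],103)
```

```text
c1 [608. 282.] 48.5 0.47
c2 [615.6 143. ] 48.6 0.83
c3 [629.6 -11.1] 48.6 0.7
row [ 6.158e-01 -4.354e-01 -1.000e-04  0.000e+00  0.000e+00 -4.235e-01]
row [ 1.2018e+00 -8.7800e-01 -1.0000e-04  0.0000e+00  0.0000e+00 -8.5680e-01]
```

```bash
python3 -m jog '0.616 -0.435 0 0 0 -0.424;0.616 -0.435 0 0 0 -0.424;0.616 -0.435 0 0 0 -0.424;0.616 -0.435 0 0 0 -0.424;0.616 -0.435 0 0 0 -0.424;0.616 -0.435 0 0 0 -0.424;0.616 -0.435 0 0 0 -0.424;0.616 -0.435 0 0 0 -0.424;0.616 -0.435 0 0 0 -0.424;0.616 -0.435 0 0 0 -0.424;0.616 -0.435 0 0 0 -0.424' 0.1
python3 - <<'E'
from h import *
rows([600,140,200],103)
E
```

```text
time_s: 2.17
ee_pos: [434.0, -185.4, 236.1]
ee_rot: [180.0, 0.0, 64.3]
force: [0.5, -0.4, 0.3]
gripper_width: 50.1
row [ 7.303e-01  1.720e-02  7.200e-02  2.000e-04  2.000e-04 -4.297e-01]
```

```bash
python3 -m jog '0.73 0.017 0.072 0 0 -0.43;0.73 0.017 0.072 0 0 -0.43;0.73 0.017 0.072 0 0 -0.43;0.73 0.017 0.072 0 0 -0.43;0.73 0.017 0.072 0 0 -0.43;0.73 0.017 0.072 0 0 -0.43;0.73 0.017 0.072 0 0 -0.43;0.73 0.017 0.072 0 0 -0.43;0.73 0.017 0.072 0 0 -0.43;0.73 0.017 0.072 0 0 -0.43;0.73 0.017 0.072 0 0 -0.43;0.73 0.017 0.072 0 0 -0.43'
python3 - <<'E'
from h import *
f=grab_frame("wrist");c=calibration("wrist"); save(f,"w1")
print(proj(c,[[615.6,143.3,47],[615.6,143.3,13],[463,137.3,75]]).round(), [(round(d["confidence"],2),np.round(d["rect"])) for d in spot_in("cover2","wrist")])
rows([615.6,143.3,100],103); rows([615.6,143.3,40],103)
E
```

```text
time_s: 3.17
ee_pos: [599.7, 138.1, 199.7]
ee_rot: [-179.9, 0.1, 103.0]
force: [-1.2, -1.2, 1.0]
gripper_width: 49.9
[[299. 198.]
 [297. 190.]
 [131. 174.]] [(0.87, array([253., 145., 345., 234.])), (0.72, array([236., 303., 317., 333.])), (0.7, array([275.,   0., 374., 110.])), (0.69, array([447.,   2., 547.,  35.]))]
row [ 3.700e-03  3.370e-02  2.004e-01 -1.000e-04  5.000e-04 -1.200e-03]
row [ 3.800e-03  3.370e-02  3.204e-01 -1.000e-04  5.000e-04 -1.200e-03]
```

View pics/w1.png

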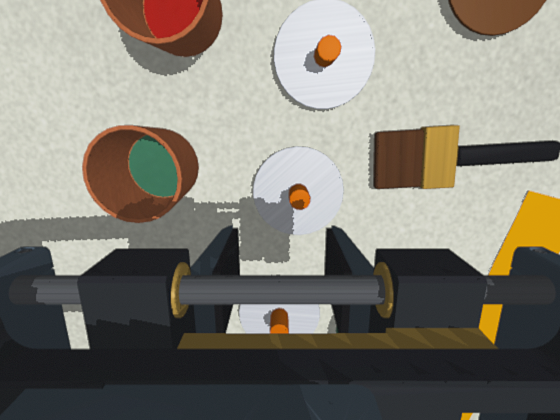

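The wrist view confirms the chosen aluminium cover: its knob is at (299,195), matching the predicted (299,198). The green pot is at left (140,172). The brown look-alike, top right, is not targeted. Descending and gripping.

```bash
python3 -m jog '0.004 0.034 0.1 0 0 0;0.004 0.034 0.2 0 0 0;0.004 0.034 0.24 0 0 0;0.004 0.034 0.28 0 0 0;0.004 0.034 0.3 0 0 0;0.004 0.034 0.318 0 0 0;0.004 0.034 0.318 0 0 0;0.004 0.034 0.318 0 0 0;0.004 0.034 0.318 0 0 0'; python3 -m jog '0 0 0 0 0 0;0 0 0 0 0 0;0 0 0 0 0 0;0 0 0 0 0 0;0 0 0 0 0 0;0 0 0 0 0 0;0 0 0 0 0 0;0 0 0 0 0 0' -1 35
```

```text
time_s: 4.02
ee_pos: [617.0, 143.5, 43.2]
ee_rot: [179.8, 0.1, 102.9]
force: [-0.1, 0.4, 0.4]
gripper_width: 50.2
time_s: 4.68
ee_pos: [617.0, 143.5, 43.6]
ee_rot: [179.8, 0.0, 102.9]
force: [-1.0, -0.3, 4.0]
gripper_width: 21.2
```

```bash
python3 -m jog '0 0 -0.03 0 0 0;0 0 -0.1 0 0 0;0 0 -0.18 0 0 0;0 0 -0.24 0 0 0;0 0 -0.24 0 0 0;0 0 -0.24 0 0 0'
python3 - <<'E'
from h import *
f=grab_frame("top");c=calibration("top")
for n,re in [("pot1",[138,268,192,322]),("pot2",[213,268,264,320])]:
    ce,r,e=fit(f,c,"terra",re,75); print(n,ce.round(1),round(r,1),round(e,2))
rows([463,137.3,165],103); print(state()["force"],state()["gripper_width"])
save(f,"t2")
E
```

```text
time_s: 5.18
ee_pos: [617.3, 143.7, 164.9]
ee_rot: [179.6, 0.1, 102.9]
force: [-0.4, -0.0, -3.0]
gripper_width: 21.5
pot1 [462.4 290.6] 43.2 0.68Traceback (most recent call last):
  File "<stdin>", line 4, in <module>
  File "h.py", line 23, in fit
    k=max(cs,key=cv2.contourArea);
ValueError: max() iterable argument is empty
```

Run:
```python
from h import *
f=grab_frame("wrist");c=calibration("wrist"); save(f,"w2")
for d in spot_in("pot2","wrist"): print(round(d["confidence"],2),np.round(d["rect"]))
try:
  d=spot_in("pot2","wrist")
  p=proj(c,[[463,137.3,75]])[0]; print(p)
  ce,r,e=fit(f,c,"terra",[max(0,p[0]-75),max(0,p[1]-75),p[0]+75,p[1]+75],75); print(ce,r,e)
except Exception as ex: print(ex)
ex=rows([463,137.3,165],103)
```

```text
0.83 [ 52.   2. 192.  50.]
0.82 [ 28. 128. 171. 241.]
[ 86.46012069 184.35597755]
[469.43876265 140.8287518 ] 48.47019060048657 4.133005579099456
row [ 0.0563 -0.2994 -0.0076 -0.0007  0.0005 -0.0014]
```

View pics/w2.png

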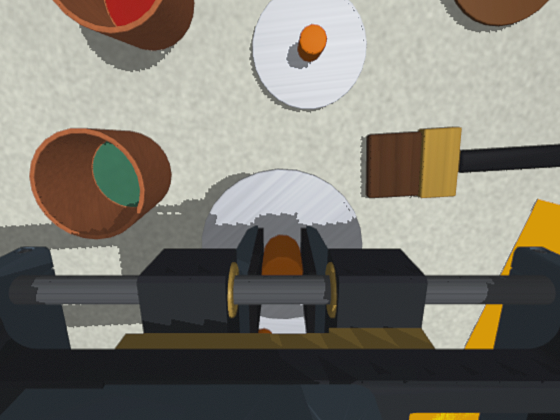

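The wrist view shows the cover held and hanging level, and the green pot's rim centred at (87,184), as predicted (86,184). Carrying it over pot2.

```bash
python3 -m jog '0.01 -0.06 -0.008 0 0 0;0.03 -0.13 -0.008 0 0 0;0.04 -0.2 -0.008 0 0 0;0.05 -0.26 -0.008 0 0 0;0.056 -0.298 -0.008 0 0 0;0.056 -0.298 -0.008 0 0 0;0.056 -0.298 -0.008 0 0 0;0.056 -0.298 -0.008 0 0 0'
python3 - <<'E'
from h import *
rows([463.5,137.3,118],103); print(state()["force"],state()["gripper_width"])
f=grab_frame("wrist"); save(f,"w3"); 
f=grab_frame("side"); save(f,"s3"); 
cv2.imwrite("pics/m3.png",np.hstack([cv2.imread("pics/w3.png")[:330,:400],cv2.resize(cv2.imread("pics/s3.png")[170:390,200:460],None,fx=1.5,fy=1.5)]))
E
```

```text
time_s: 6.05
ee_pos: [464.4, 137.4, 164.7]
ee_rot: [-179.9, 0.1, 102.9]
force: [0.9, -0.4, -2.5]
gripper_width: 22.1
row [ 0.0003 -0.0017  0.0934 -0.0006  0.0006 -0.0013]
[ 0.8859243  -0.37724738 -2.46277852] 22.092077628453886
```

View pics/m3.png

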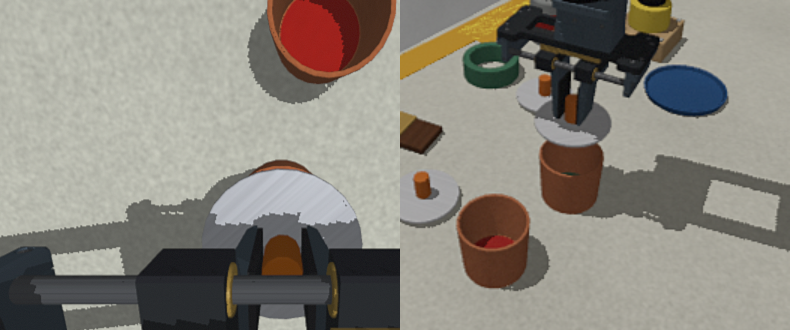

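The cover is over pot2 and level in both views. Lowering it.

```bash
python3 -m jog '0 -0.001 0.03 0 0 0;0 -0.001 0.06 0 0 0;0 -0.001 0.08 0 0 0;0 -0.001 0.09 0 0 0;0 -0.001 0.098 0 0 0;0 -0.001 0.104 0 0 0;0 -0.001 0.106 0 0 0;0 -0.001 0.108 0 0 0;0 -0.001 0.109 0 0 0;0 -0.001 0.109 0 0 0;0 -0.001 0.109 0 0 0'
python3 - <<'E'
from h import *
f=grab_frame("side"); save(f,"s4"); s=state(); print(s["force"],s["ee_pos"])
E
```

```text
time_s: 7.07
ee_pos: [464.7, 137.3, 110.8]
ee_rot: [180.0, 0.0, 102.9]
force: [-0.2, -0.9, 0.7]
gripper_width: 21.0
[-0.01580214 -0.53677585  1.1099404 ] [464.67253898 137.35297368 110.81157649]
```

```bash
python3 -m jog '0 0 0 0 0 0;0 0 0 0 0 0;0 0 0 0 0 0;0 0 0 0 0 0;0 0 0 0 0 0;0 0 -0.02 0 0 0;0 0 -0.06 0 0 0;0 0 -0.14 0 0 0;0 0 -0.2 0 0 0;0 0 -0.22 0 0 0;0 0 -0.22 0 0 0' 0.1
python3 - <<'E'
from h import *
rows([608,282.5,220],103)
f=grab_frame("wrist"); save(f,"w5"); 
f=grab_frame("side"); save(f,"s5"); 
cv2.imwrite("pics/m5.png",np.hstack([cv2.imread("pics/w5.png")[:330,:400],cv2.resize(cv2.imread("pics/s5.png")[170:390,200:460],None,fx=1.5,fy=1.5)]))
E
```

```text
time_s: 8.03
ee_pos: [466.2, 137.9, 223.6]
ee_rot: [179.6, 0.0, 102.9]
force: [0.2, 1.0, -0.1]
gripper_width: 49.9
row [ 0.2188  0.3408  0.0094  0.0044  0.0004 -0.0015]
```

View pics/m5.png

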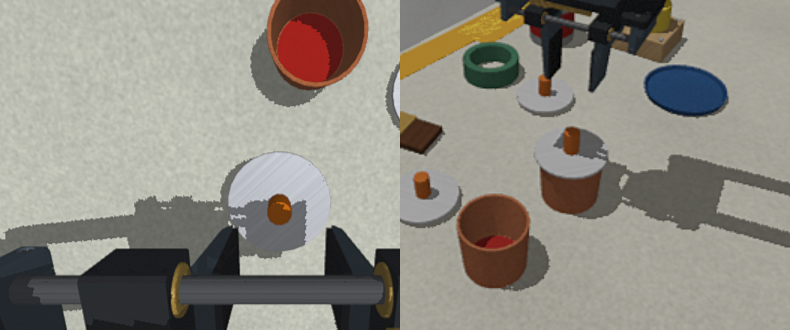

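Cover seated flat on pot2, centred (both views). Next, the aluminium cover at about (608,282).

```bash
python3 -m jog '0.05 0.08 0 0 0 0;0.11 0.17 0 0 0 0;0.17 0.26 0 0 0 0;0.219 0.34 0.06 0 0 0;0.219 0.34 0.13 0 0 0;0.219 0.34 0.18 0 0 0;0.219 0.34 0.18 0 0 0;0.219 0.34 0.18 0 0 0'
python3 - <<'E'
from h import *
f=grab_frame("wrist");c=calibration("wrist"); save(f,"w6"); print(state()["ee_pos"])
p=proj(c,[608,282.5,47])[0]; print(p)
for d in spot_in("cover1","wrist"): print(round(d["confidence"],2),np.round(d["rect"]))
ce,r,e=fit(f,c,"knob",[p[0]-40,p[1]-40,p[0]+40,p[1]+40],47); print(ce,r,e)
f=grab_frame("top");c=calibration("top")
ce,r,e=fit(f,c,"terra",[138,268,192,322],75); print("pot1",ce,r,e)
rows([608,282.5,40],103)
E
```

```text
time_s: 8.8
ee_pos: [602.6, 280.8, 124.2]
ee_rot: [-179.3, 0.2, 102.9]
force: [-0.5, 0.1, 0.0]
gripper_width: 50.4
[603.97740479 281.05520671 127.52067377]
[288.12775232 221.22567692]
0.96 [ 65. 313.  92. 346.]
0.71 [236. 153. 350. 266.]
0.69 [296.   0. 431.  99.]
0.57 [429.  65. 560. 190.]
[611.14793919 280.67385312] 9.914314071694928 0.1124568764709694
pot1 [468.57659553 262.82341065] 15.478151293056472 2.502284951051562
row [ 0.0012  0.0052  0.1826  0.0006  0.0004 -0.0018]
```

```bash
python3 -m jog '0.001 0.004 0.06 0 0 0;0.001 0.004 0.11 0 0 0;0.001 0.004 0.15 0 0 0;0.001 0.004 0.178 0 0 0;0.001 0.004 0.178 0 0 0;0.001 0.004 0.178 0 0 0;0.001 0.004 0.178 0 0 0'; python3 -m jog '0 0 0 0 0 0;0 0 0 0 0 0;0 0 0 0 0 0;0 0 0 0 0 0;0 0 0 0 0 0;0 0 0 0 0 0;0 0 0 0 0 0;0 0 0 0 0 0' -1 35;python3 -m jog '0 0 -0.03 0 0 0;0 0 -0.1 0 0 0;0 0 -0.18 0 0 0;0 0 -0.24 0 0 0;0 0 -0.24 0 0 0;0 0 -0.24 0 0 0;0 0 -0.24 0 0 0'
python3 - <<'E'
from h import *
f=grab_frame("wrist");c=calibration("wrist"); save(f,"w7"); print(state()["ee_pos"],state()["force"])
print(proj(c,[462.5,290.3,75]))
rows([463.2,290.5,165],103)
E
```

```text
time_s: 9.53
ee_pos: [608.7, 282.5, 45.1]
ee_rot: [179.7, -0.0, 102.8]
force: [0.1, -0.5, 1.4]
gripper_width: 50.0
time_s: 10.2
ee_pos: [608.9, 282.6, 45.5]
ee_rot: [179.7, -0.0, 102.8]
force: [-0.6, -0.4, 3.7]
gripper_width: 20.9
time_s: 10.78
ee_pos: [607.3, 282.0, 163.8]
ee_rot: [179.8, 0.0, 102.8]
force: [-0.3, 0.6, -1.8]
gripper_width: 21.3
[606.98006337 281.90523968 163.0584715 ] [-0.12225132  0.52484208 -0.70222213]
[[ 98.88865244 168.39424529]]
row [ 0.0806 -0.2766 -0.0043  0.0008  0.0004 -0.002 ]
```

View pics/w7.png

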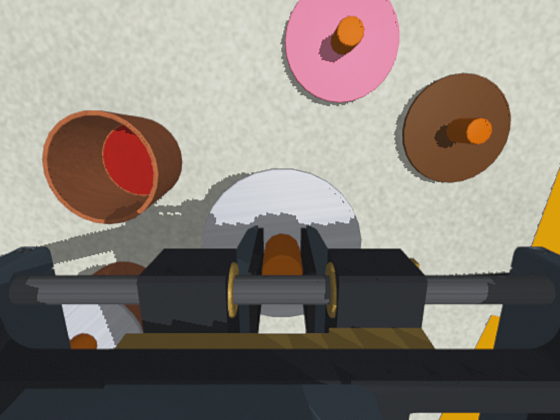

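Cover held level; red pot's rim centre at (100,167), as predicted (99,168). Moving over it and lowering (seat expected at TCP z of about 112).

```bash
python3 -m jog '0.02 -0.06 -0.004 0 0 0;0.04 -0.13 -0.004 0 0 0;0.06 -0.2 -0.004 0 0 0;0.08 -0.25 -0.004 0 0 0;0.081 -0.276 -0.004 0 0 0;0.081 -0.276 -0.004 0 0 0;0.081 -0.276 -0.004 0 0 0;0.081 -0.276 -0.004 0 0 0;0.081 -0.276 -0.004 0 0 0'
python3 - <<'E'
from h import *
rows([463.2,290.5,112],103); s=state();print(s["force"],s["gripper_width"])
E
```

```text
time_s: 11.58
ee_pos: [464.5, 290.7, 164.2]
ee_rot: [179.9, 0.0, 102.8]
force: [0.7, -0.6, -0.8]
gripper_width: 21.2
row [ 0.0002 -0.0028  0.1044  0.0007  0.0005 -0.0024]
[ 0.70284981 -0.61501184 -0.76405511] 21.214590149101976
```

```bash
python3 -m jog '0 -0.002 0.03 0 0 0;0 -0.002 0.06 0 0 0;0 -0.002 0.08 0 0 0;0 -0.002 0.09 0 0 0;0 -0.002 0.095 0 0 0;0 -0.002 0.1 0 0 0;0 -0.002 0.103 0 0 0;0 -0.002 0.105 0 0 0;0 -0.002 0.106 0 0 0;0 -0.002 0.106 0 0 0;0 -0.002 0.106 0 0 0'
python3 - <<'E'
from h import *
f=grab_frame("side"); save(f,"s8"); s=state(); print(s["force"],s["ee_pos"])
E
```

```text
time_s: 12.5
ee_pos: [464.0, 290.7, 112.6]
ee_rot: [179.8, 0.0, 102.8]
force: [-2.1, -1.5, 6.2]
gripper_width: 21.4
[-2.07176693 -2.26248193  5.71160675] [464.00843776 290.65665503 112.58957642]
```

```bash
python3 -m jog '0 0 0 0 0 0;0 0 0 0 0 0;0 0 0 0 0 0;0 0 0 0 0 0;0 0 0 0 0 0;0 0 -0.02 0 0 0;0 0 -0.06 0 0 0;0 0 -0.14 0 0 0;0 0 -0.2 0 0 0;0 0 -0.24 0 0 0;0 0 -0.26 0 0 0;0 0 -0.26 0 0 0' 0.1
python3 - <<'E'
from h import *
f=grab_frame("wrist"); save(f,"w9"); 
f=grab_frame("side"); save(f,"s9"); 
cv2.imwrite("pics/m9.png",np.hstack([cv2.imread("pics/w9.png")[:330,:400],cv2.resize(cv2.imread("pics/s9.png")[170:390,200:460],None,fx=1.5,fy=1.5)]))
rows([540,-40,245],70)
E
```

```text
time_s: 13.55
ee_pos: [464.6, 291.3, 245.5]
ee_rot: [179.5, -0.1, 102.8]
force: [0.0, -0.7, -0.3]
gripper_width: 50.5
row [-6.783e-01  3.700e-03 -5.700e-03  1.200e-03  3.000e-04  3.644e-01]
```

View pics/m9.png

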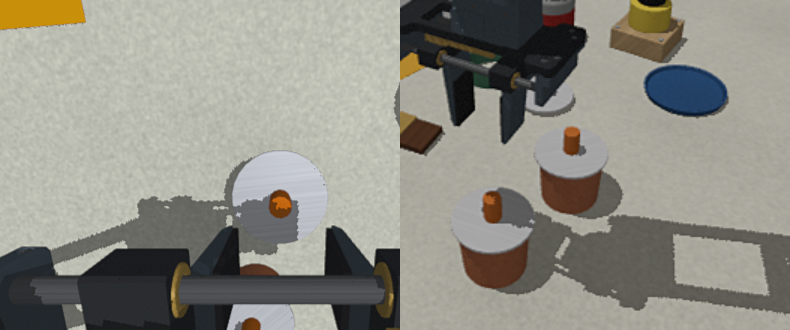

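Both covers sit flat and centred on their pots. Now to the cap, unwinding the wrist on the way.

```bash
python3 -m jog '-0.08 0 -0.01 0 0 0.06;-0.15 0 -0.01 0 0 0.13;-0.23 0 -0.01 0 0 0.2;-0.31 0 -0.01 0 0 0.28;-0.39 0 -0.01 0 0 0.36;-0.47 0 -0.01 0 0 0.44;-0.55 0 -0.01 0 0 0.52;-0.62 0 -0.01 0 0 0.6;-0.678 0 -0.01 0 0 0.68;-0.678 0 -0.01 0 0 0.76;-0.678 0 -0.01 0 0 0.81;-0.678 0 -0.01 0 0 0.81' 0.7
python3 - <<'E'
from h import *
rows([535,-235,255],-40)
f=grab_frame("top");c=calibration("top"); save(f,"t10")
for n,k,re,z in [("dish","blue",[340,250,440,340],12),("pot1","terra",[138,268,192,322],75),("cap","black",[425,195,480,245],143)]:
    ce,r,e=fit(f,c,k,re,z); print(n,ce.round(1),round(r,1),round(e,2))
E
```

```text
time_s: 14.65
ee_pos: [537.2, -40.9, 244.8]
ee_rot: [-179.9, 0.1, 29.7]
force: [0.0, -0.1, -1.1]
gripper_width: 77.4
row [-1.964e-01  3.349e-01 -2.050e-02  2.000e-04  2.000e-03  7.748e-01]
dish [ 456.1 -187.1] 70.2 5.32
pot1 [463.7 296.3] 13.1 1.04
cap [ 593.8 -288.2] 27.4 5.03
```

```bash
python3 -m jog '-0.03 0.05 -0.02 0 0 0.07;-0.06 0.1 -0.02 0 0 0.15;-0.09 0.15 -0.02 0 0 0.23;-0.12 0.2 -0.02 0 0 0.3;-0.15 0.25 -0.02 0 0 0.38;-0.18 0.3 -0.02 0 0 0.46;-0.196 0.335 -0.02 0 0 0.54;-0.196 0.335 -0.02 0 0 0.62;-0.196 0.335 -0.02 0 0 0.7;-0.196 0.335 -0.02 0 0 0.775;-0.196 0.335 -0.02 0 0 0.775;-0.196 0.335 -0.02 0 0 0.775;-0.196 0.335 -0.02 0 0 0.775'
python3 - <<'E'
from h import *
c=calibration("wrist"); f=grab_frame("wrist"); save(f,"w11")
print(state()["ee_pos"],state()["qpos"].round(1))
for d in spot_in("cap","wrist"): print(round(d["confidence"],2),np.round(d["rect"]), toplane(c,[[(d["rect"][0]+d["rect"][2])/2,(d["rect"][1]+d["rect"][3])/2]],143))
print(proj(c,[[590.5,-282,143],[590.5,-282,97]]))
E
```

```text
time_s: 15.78
ee_pos: [535.9, -234.1, 254.6]
ee_rot: [179.9, 0.2, -39.6]
force: [0.1, 0.7, -0.4]
gripper_width: 77.6
[ 535.97747419 -234.11111689  254.72670816] [-2.470e+01  1.870e+01  8.640e+01 -1.000e-01  7.510e+01  1.049e+02]
0.83 [257.  75. 324. 149.] [[ 594.15197829 -292.33849948]]
[[283.78642752 124.35461711]
 [283.36719523 123.84430814]]
```

View pics/w11.png

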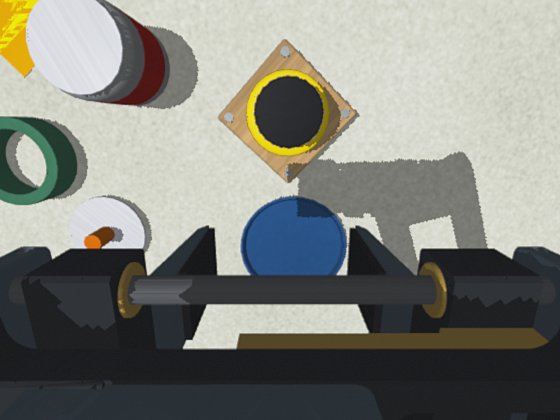

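Cap seen from almost straight above at (288,111), radius about 36 px, with the block and jar around it. The tin at left is at (75,45) and well clear. Circle fit for the exact axis.

Run:
```python
from h import *
c=calibration("wrist"); f=grab_frame("wrist")
ce,r,e=fit(f,c,"black",[240,65,335,157],143); print(ce,r,e)
m=cv2.cvtColor(f,cv2.COLOR_RGB2HSV); y=((m[...,0]>22)&(m[...,0]<36)&(m[...,1]>150)).astype(np.uint8); k=cv2.convexHull(np.vstack([q for q in cv2.findContours(y[50:170,230:345].copy(),0,1)[0] if cv2.contourArea(q)>30]))[:,0]+[230,50]
print("shoulder",circ(toplane(c,k,95)))
rows([*ce,200],-65); rows([*ce,138],-65)
```

```text
[ 595.05947402 -290.68897365] 26.97705525690209 0.15599764595043414
shoulder (array([ 595.12570398, -290.5657898 ]), np.float64(39.08275351260551), np.float64(0.12765207717612154))
row [0.1631 0.0113 0.1096 0.0013 0.001  0.2814]
row [0.1633 0.0111 0.2336 0.0013 0.001  0.2814]
```

```bash
python3 -m jog '0.06 0.004 0.04 0 0 0.08;0.12 0.008 0.08 0 0 0.16;0.163 0.011 0.11 0 0 0.24;0.163 0.011 0.11 0 0 0.281;0.163 0.011 0.11 0 0 0.281;0.163 0.011 0.11 0 0 0.281' 0.7
python3 - <<'E'
from h import *
rows([595.1,-290.6,137],-65)
E
```

```text
time_s: 16.43
ee_pos: [595.1, -290.4, 199.6]
ee_rot: [179.9, 0.1, -64.8]
force: [0.9, 0.8, 1.1]
gripper_width: 77.8
row [ 5.000e-04 -1.000e-04  1.252e-01  1.700e-03  1.100e-03  2.100e-03]
```

```bash
python3 -m jog '0 0 0.05 0 0 0;0 0 0.09 0 0 0;0 0 0.115 0 0 0;0 0 0.126 0 0 0;0 0 0.126 0 0 0;0 0 0.126 0 0 0;0 0 0.126 0 0 0'; python3 -m jog '0 0 0 0 0 0;0 0 0 0 0 0;0 0 0 0 0 0;0 0 0 0 0 0;0 0 0 0 0 0;0 0 0 0 0 0;0 0 0 0 0 0' -1 25; python3 -m jog '0 0 -0.0004 0 0 -0.07;0 0 -0.0008 0 0 -0.14;0 0 -0.001 0 0 -0.21;0 0 -0.0013 0 0 -0.28;0 0 -0.0016 0 0 -0.35;0 0 -0.002 0 0 -0.42;0 0 -0.0023 0 0 -0.49;0 0 -0.0026 0 0 -0.56;0 0 -0.003 0 0 -0.63;0 0 -0.0033 0 0 -0.7;0 0 -0.0036 0 0 -0.77;0 0 -0.004 0 0 -0.84;0 0 -0.004 0 0 -0.92;0 0 -0.004 0 0 -1;0 0 -0.004 0 0 -1'
python3 - <<'E'
from h import *
s=state();print(s["qpos"].round(1),s["force"],s["torque"])
E
```

```text
time_s: 17.02
ee_pos: [595.6, -290.6, 138.4]
ee_rot: [180.0, -0.0, -64.8]
force: [0.4, 0.1, 0.6]
gripper_width: 77.2
time_s: 17.6
ee_pos: [595.8, -290.8, 139.0]
ee_rot: [180.0, -0.1, -64.8]
force: [-0.0, -0.1, 4.3]
gripper_width: 55.1
time_s: 18.85
ee_pos: [595.6, -290.6, 140.3]
ee_rot: [180.0, 0.1, 25.4]
force: [0.0, 0.2, -0.4]
gripper_width: 55.3
[-27.   29.9  85.1  -0.1  65.   37.7] [ 0.04825426  0.23181383 -0.37906002] [ 0.0378729  -0.01453325 -0.00381615]
```

```bash
python3 -m jog '0 0 -0.0004 0 0 -0.07;0 0 -0.0008 0 0 -0.14;0 0 -0.001 0 0 -0.21;0 0 -0.0013 0 0 -0.28;0 0 -0.0016 0 0 -0.35;0 0 -0.002 0 0 -0.42;0 0 -0.0023 0 0 -0.49;0 0 -0.0026 0 0 -0.56;0 0 -0.003 0 0 -0.63;0 0 -0.0033 0 0 -0.7;0 0 -0.0036 0 0 -0.77;0 0 -0.004 0 0 -0.84;0 0 -0.004 0 0 -0.92;0 0 -0.004 0 0 -1;0 0 -0.004 0 0 -1';  python3 -m jog '0 0 -0.0004 0 0 -0.07;0 0 -0.0008 0 0 -0.14;0 0 -0.001 0 0 -0.21;0 0 -0.0013 0 0 -0.28;0 0 -0.0016 0 0 -0.35;0 0 -0.002 0 0 -0.42;0 0 -0.0023 0 0 -0.49;0 0 -0.0026 0 0 -0.56;0 0 -0.003 0 0 -0.63;0 0 -0.0033 0 0 -0.7;0 0 -0.0036 0 0 -0.77;0 0 -0.004 0 0 -0.84;0 0 -0.004 0 0 -0.9;0 0 -0.004 0 0 -0.9'
python3 - <<'E'
from h import *
s=state();print(s["qpos"].round(1),s["force"],s["torque"]); rows([595.1,-290.6,142],-65)
f=grab_frame("side");save(f,"s12")
E
```

```text
time_s: 20.1
ee_pos: [595.4, -290.5, 142.0]
ee_rot: [-179.9, 0.0, 115.3]
force: [-0.2, 0.4, -0.0]
gripper_width: 55.8
time_s: 21.27
ee_pos: [595.4, -290.6, 143.9]
ee_rot: [-180.0, -0.1, -163.9]
force: [-0.5, 0.5, 0.3]
gripper_width: 55.4
[-2.700e+01  2.980e+01  8.480e+01 -1.000e-01  6.550e+01 -1.331e+02] [-0.52975331  0.50436107  0.2589274 ] [ 0.16991999 -0.1186641  -0.00448942]
row [ 6.0000e-04  1.0000e-04  3.8000e-03  6.0000e-04 -8.0000e-04 -1.0988e+00]
```

```bash
python3 -m jog '0 0 0 0 0 0;0 0 0 0 0 0;0 0 0 0 0 0;0 0 0 0 0 0;0 0 0 0 0 0.08;0 0 0 0 0 0.16;0 0 0 0 0 0.24;0 0 0 0 0 0.32;0 0 0 0 0 0.4;0 0 0 0 0 0.48;0 0 0 0 0 0.56;0 0 0 0 0 0.64;0 0 0 0 0 0.72;0 0 0 0 0 0.8;0 0 0 0 0 0.88;0 0 0 0 0 0.96;0 0 0 0 0 1;0 0 0 0 0 1' 0.7; python3 -m jog '0 0 0 0 0 0.08;0 0 0 0 0 0.16;0 0 0 0 0 0.24;0 0 0 0 0 0.32;0 0 0 0 0 0.4;0 0 0 0 0 0.48;0 0 0 0 0 0.56;0 0 0 0 0 0.64;0 0 0 0 0 0.72;0 0 0 0 0 0.8;0 0 0 0 0 0.88;0 0 0 0 0 0.96;0 0 0 0 0 1;0 0 0 0 0 1';python3 -m jog '0 0 0 0 0 0.08;0 0 0 0 0 0.16;0 0 0 0 0 0.24;0 0 0 0 0 0.32;0 0 0 0 0 0.4;0 0 0 0 0 0.48;0 0 0 0 0 0.56;0 0 0 0 0 0.64;0 0 0 0 0 0.72;0 0 0 0 0 0.8;0 0 0 0 0 0.88;0 0 0 0 0 0.9;0 0 0 0 0 0.9'
python3 - <<'E'
from h import *
s=state();print(s["qpos"].round(1),s["force"],s["torque"]); rows([595.5,-290.6,143.5],-65)
E
```

```text
time_s: 22.82
ee_pos: [595.4, -290.6, 143.9]
ee_rot: [-179.9, 0.0, 105.8]
force: [-1.1, 0.3, 0.5]
gripper_width: 77.1
time_s: 23.98
ee_pos: [595.4, -290.6, 143.9]
ee_rot: [180.0, 0.1, 15.9]
force: [-0.5, 0.0, 0.3]
gripper_width: 77.4
time_s: 25.07
ee_pos: [595.4, -290.6, 143.9]
ee_rot: [179.9, 0.0, -65.0]
force: [-0.0, -0.1, 0.4]
gripper_width: 77.7
[-2.700e+01  2.980e+01  8.480e+01 -1.000e-01  6.550e+01  1.281e+02] [-0.04960398 -0.14846468  0.43305744] [ 0.11052395 -0.05830084 -0.04695167]
row [ 0.0002 -0.0002  0.0008  0.0009  0.     -0.0002]
```

Second swing (261° to about 522° total).

```bash
python3 -m jog '0 0 0 0 0 0;0 0 0 0 0 0;0 0 0 0 0 0;0 0 0 0 0 0;0 0 0 0 0 0;0 0 0 0 0 0;0 0 0 0 0 0' -1 25; for i in 1 ; do python3 -m jog '0 0 -0.0004 0 0 -0.07;0 0 -0.0008 0 0 -0.14;0 0 -0.001 0 0 -0.21;0 0 -0.0013 0 0 -0.28;0 0 -0.0016 0 0 -0.35;0 0 -0.002 0 0 -0.42;0 0 -0.0023 0 0 -0.49;0 0 -0.0026 0 0 -0.56;0 0 -0.003 0 0 -0.63;0 0 -0.0033 0 0 -0.7;0 0 -0.0036 0 0 -0.77;0 0 -0.004 0 0 -0.84;0 0 -0.004 0 0 -0.92;0 0 -0.004 0 0 -1;0 0 -0.004 0 0 -1'; done; python3 -m jog '0 0 -0.0004 0 0 -0.07;0 0 -0.0008 0 0 -0.14;0 0 -0.001 0 0 -0.21;0 0 -0.0013 0 0 -0.28;0 0 -0.0016 0 0 -0.35;0 0 -0.002 0 0 -0.42;0 0 -0.0023 0 0 -0.49;0 0 -0.0026 0 0 -0.56;0 0 -0.003 0 0 -0.63;0 0 -0.0033 0 0 -0.7;0 0 -0.0036 0 0 -0.77;0 0 -0.004 0 0 -0.84;0 0 -0.004 0 0 -0.92;0 0 -0.004 0 0 -1;0 0 -0.004 0 0 -1';  python3 -m jog '0 0 -0.0004 0 0 -0.07;0 0 -0.0008 0 0 -0.14;0 0 -0.001 0 0 -0.21;0 0 -0.0013 0 0 -0.28;0 0 -0.0016 0 0 -0.35;0 0 -0.002 0 0 -0.42;0 0 -0.0023 0 0 -0.49;0 0 -0.0026 0 0 -0.56;0 0 -0.003 0 0 -0.63;0 0 -0.0033 0 0 -0.7;0 0 -0.0036 0 0 -0.77;0 0 -0.004 0 0 -0.84;0 0 -0.004 0 0 -0.9;0 0 -0.004 0 0 -0.9'
python3 - <<'E'
from h import *
s=state();print(s["qpos"].round(1),s["force"],s["torque"])
f=grab_frame("side");save(f,"s13");c=calibration("side");p=proj(c,[595,-290.6,130])[0];print(p);x,y=p.astype(int)
a=cv2.imread("pics/s12.png")[y-45:y+45,x-45:x+45];b=cv2.imread("pics/s13.png")[y-45:y+45,x-45:x+45];z=cv2.imread("pics/side0.png")[y-45:y+45,x-45:x+45]
cv2.imwrite("pics/m13.png",cv2.resize(np.hstack([z,a,b]),None,fx=2.9,fy=2.9))
E
```

```text
time_s: 25.65
ee_pos: [595.5, -290.5, 143.9]
ee_rot: [179.9, -0.0, -65.0]
force: [0.4, 0.0, 0.3]
gripper_width: 55.4
time_s: 26.9
ee_pos: [595.4, -290.6, 145.9]
ee_rot: [180.0, 0.1, 25.1]
force: [-0.5, -0.5, -0.2]
gripper_width: 55.1
time_s: 28.15
ee_pos: [595.4, -290.6, 147.9]
ee_rot: [-179.9, -0.0, 115.1]
force: [0.6, 0.6, -0.6]
gripper_width: 55.5
time_s: 29.32
ee_pos: [595.3, -290.6, 149.8]
ee_rot: [-180.0, -0.1, -164.1]
force: [0.0, -0.2, 0.1]
gripper_width: 55.6
[-2.700e+01  2.950e+01  8.440e+01 -1.000e-01  6.620e+01 -1.328e+02] [ 0.01877039 -0.17729526  0.128621  ] [ 0.10970175 -0.09241973 -0.02433279]
[369.18051243 158.90339367]
```

View pics/m13.png

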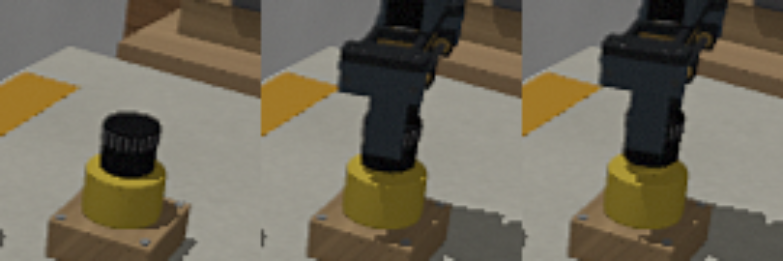

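Cap is climbing with the gripper. Return for the third swing.

```bash
python3 -m jog '0 0 0 0 0 0;0 0 0 0 0 0;0 0 0 0 0 0;0 0 0 0 0 0;0 0 0 0 0 0.08;0 0 0 0 0 0.16;0 0 0 0 0 0.24;0 0 0 0 0 0.32;0 0 0 0 0 0.4;0 0 0 0 0 0.48;0 0 0 0 0 0.56;0 0 0 0 0 0.64;0 0 0 0 0 0.72;0 0 0 0 0 0.8;0 0 0 0 0 0.88;0 0 0 0 0 0.96;0 0 0 0 0 1;0 0 0 0 0 1' 0.7; python3 -m jog '0 0 0 0 0 0.08;0 0 0 0 0 0.16;0 0 0 0 0 0.24;0 0 0 0 0 0.32;0 0 0 0 0 0.4;0 0 0 0 0 0.48;0 0 0 0 0 0.56;0 0 0 0 0 0.64;0 0 0 0 0 0.72;0 0 0 0 0 0.8;0 0 0 0 0 0.88;0 0 0 0 0 0.96;0 0 0 0 0 1;0 0 0 0 0 1';python3 -m jog '0 0 0 0 0 0.08;0 0 0 0 0 0.16;0 0 0 0 0 0.24;0 0 0 0 0 0.32;0 0 0 0 0 0.4;0 0 0 0 0 0.48;0 0 0 0 0 0.56;0 0 0 0 0 0.64;0 0 0 0 0 0.72;0 0 0 0 0 0.8;0 0 0 0 0 0.88;0 0 0 0 0 0.9;0 0 0 0 0 0.9'; python3 -m jog '0 0 0 0 0 0;0 0 0 0 0 0;0 0 0 0 0 0;0 0 0 0 0 0;0 0 0 0 0 0;0 0 0 0 0 0;0 0 0 0 0 0' -1 25;  python3 -m jog '0 0 -0.0004 0 0 -0.07;0 0 -0.0008 0 0 -0.14;0 0 -0.001 0 0 -0.21;0 0 -0.0013 0 0 -0.28;0 0 -0.0016 0 0 -0.35;0 0 -0.002 0 0 -0.42;0 0 -0.0023 0 0 -0.49;0 0 -0.0026 0 0 -0.56;0 0 -0.003 0 0 -0.63;0 0 -0.0033 0 0 -0.7;0 0 -0.0036 0 0 -0.77;0 0 -0.004 0 0 -0.84;0 0 -0.004 0 0 -0.92;0 0 -0.004 0 0 -1;0 0 -0.004 0 0 -1'; python3 -m jog '0 0 -0.0004 0 0 -0.07;0 0 -0.0008 0 0 -0.14;0 0 -0.001 0 0 -0.21;0 0 -0.0013 0 0 -0.28;0 0 -0.0016 0 0 -0.35;0 0 -0.002 0 0 -0.42;0 0 -0.0023 0 0 -0.49;0 0 -0.0026 0 0 -0.56;0 0 -0.003 0 0 -0.63;0 0 -0.0033 0 0 -0.7;0 0 -0.0036 0 0 -0.77;0 0 -0.004 0 0 -0.84;0 0 -0.004 0 0 -0.92;0 0 -0.004 0 0 -1;0 0 -0.004 0 0 -1';  python3 -m jog '0 0 -0.0004 0 0 -0.07;0 0 -0.0008 0 0 -0.14;0 0 -0.001 0 0 -0.21;0 0 -0.0013 0 0 -0.28;0 0 -0.0016 0 0 -0.35;0 0 -0.002 0 0 -0.42;0 0 -0.0023 0 0 -0.49;0 0 -0.0026 0 0 -0.56;0 0 -0.003 0 0 -0.63;0 0 -0.0033 0 0 -0.7;0 0 -0.0036 0 0 -0.77;0 0 -0.004 0 0 -0.84;0 0 -0.004 0 0 -0.9;0 0 -0.004 0 0 -0.9'
```

```text
time_s: 30.87
ee_pos: [595.3, -290.6, 149.9]
ee_rot: [-179.9, 0.0, 105.6]
force: [-0.1, -0.1, 0.6]
gripper_width: 77.3
time_s: 32.03
ee_pos: [595.4, -290.6, 149.9]
ee_rot: [180.0, 0.1, 15.6]
force: [0.2, -0.3, 0.4]
gripper_width: 77.8
time_s: 33.12
ee_pos: [595.3, -290.6, 149.9]
ee_rot: [179.9, 0.0, -65.2]
force: [-0.1, 0.7, -0.3]
gripper_width: 77.6
time_s: 33.7
ee_pos: [595.3, -290.6, 149.9]
ee_rot: [179.9, 0.0, -65.2]
force: [-0.6, 0.9, -0.7]
gripper_width: 55.1
time_s: 34.95
ee_pos: [595.3, -290.6, 151.9]
ee_rot: [-180.0, 0.1, 24.9]
force: [-0.2, 0.2, 0.6]
gripper_width: 55.4
time_s: 36.2
ee_pos: [595.3, -290.6, 153.9]
ee_rot: [-179.9, -0.0, 114.9]
force: [0.7, -0.6, -0.9]
gripper_width: 55.4
time_s: 37.37
ee_pos: [595.3, -290.6, 155.8]
ee_rot: [-180.0, -0.1, -164.3]
force: [-1.2, -0.0, 0.3]
gripper_width: 55.4
```

Run:
```python
from h import *
s=state();print(s["qpos"].round(1),s["force"],s["torque"],s["ee_pos"])
```

```text
[-2.700e+01  2.930e+01  8.390e+01 -1.000e-01  6.690e+01 -1.326e+02] [-1.22602219 -0.03359371  0.27327764] [ 0.09232431 -0.11802121 -0.00717647] [ 595.32753217 -290.58229409  155.82420188]
```

```bash
python3 -m jog '0 0 -0.003 0 0 0;0 0 -0.006 0 0 0;0 0 -0.01 0 0 0;0 0 -0.01 0 0 0'; python3 -m jog '0 0 -0.01 0 0 0;0 0 -0.02 0 0 0;0 0 -0.04 0 0 0;0 0 -0.06 0 0 0;0 0 -0.08 0 0 0;0 0 -0.1 0 0 0;0 0 -0.1 0 0 0;0 0 -0.1 0 0 0'
python3 - <<'E'
from h import *
save(grab_frame("side"),"s14");f=grab_frame("top");save(f,"t14"); w=grab_frame("wrist");save(w,"w14")
a=cv2.imread("pics/s14.png");b=cv2.imread("pics/t14.png")
cv2.imwrite("pics/m14.png",np.hstack([cv2.resize(a[90:260,280:430],None,fx=2.0,fy=2.0),cv2.resize(b[180:350,300:500],(470,340))]))
print([(round(d["confidence"],2),np.round(d["rect"])) for d in spot_in("dish","top")])
try: print(fit(f,calibration("top"),"blue",[340,250,440,340],12))
except Exception as e: print(e)
E
```

```text
time_s: 37.7
ee_pos: [595.6, -290.7, 161.4]
ee_rot: [-180.0, -0.1, -164.4]
force: [0.0, -0.7, -1.6]
gripper_width: 55.4
time_s: 38.37
ee_pos: [596.0, -290.8, 212.6]
ee_rot: [-179.9, 0.0, -164.4]
force: [-0.2, -0.2, -0.0]
gripper_width: 55.3
[(0.57, array([358., 260., 424., 325.]))]
(array([ 455.96033567, -187.82596807]), np.float64(70.56375506497061), np.float64(0.2272980252884434))
```

View pics/m14.png

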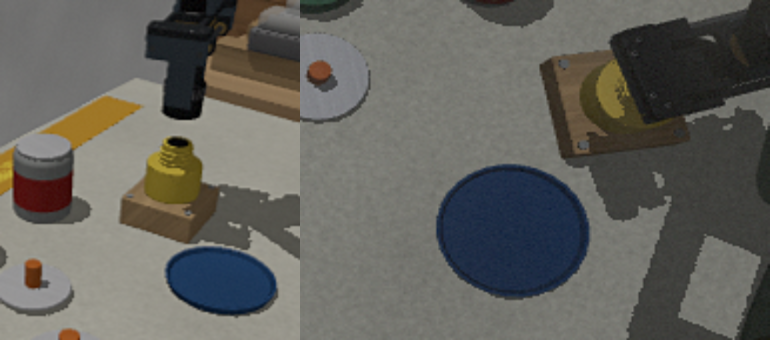

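Cap is off the neck and held; the threaded neck is bare. Dish is unmoved at (456,-188). Moving over it.

Run:
```python
from h import *
rows([456,-187.8,212],-164)
```

```text
row [ 2.132e-01  2.725e-01 -2.200e-03  2.000e-04 -1.400e-03 -4.800e-03]
```

```bash
python3 -m jog '0.03 0.04 0 0 0 0;0.07 0.09 0 0 0 0;0.11 0.14 0 0 0 0;0.15 0.19 0 0 0 0;0.18 0.23 0 0 0 0;0.213 0.272 0 0 0 0;0.213 0.272 0 0 0 0;0.213 0.272 0 0 0 0;0.213 0.272 0 0 0 0'
python3 - <<'E'
from h import *
rows([456,-187.8,46],-164); s=state(); print(s["gripper_width"],s["force"])
f=grab_frame("wrist");save(f,"w15")
a=grab_frame("side");save(a,"s15")
cv2.imwrite("pics/m15.png",np.hstack([cv2.imread("pics/w15.png")[:300,100:460],cv2.resize(cv2.imread("pics/s15.png")[90:260,280:500],(388,300))]))
E
```

```text
time_s: 39.32
ee_pos: [456.8, -188.4, 211.0]
ee_rot: [-180.0, -0.1, -164.4]
force: [-0.0, -0.7, -0.6]
gripper_width: 55.2
row [ 7.0e-04  1.7e-03  3.3e-01 -3.0e-04 -9.0e-04 -4.7e-03]
55.236056904508935 [-0.00624639 -0.72202221 -0.57635259]
```

View pics/m15.png

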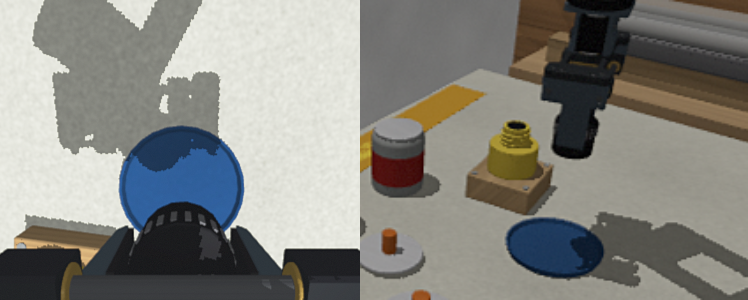

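Cap held upright above the dish, with the dish centred below in the wrist view. Lowering, the last part slowly.

```bash
python3 -m jog '0 0.001 0.06 0 0 0;0 0.001 0.12 0 0 0;0 0.001 0.18 0 0 0;0 0.001 0.24 0 0 0;0 0.001 0.28 0 0 0;0 0.001 0.3 0 0 0;0 0.001 0.31 0 0 0;0 0.001 0.31 0 0 0;0 0.001 0.31 0 0 0;0 0.001 0.31 0 0 0'; python3 -m jog '0 0 0.003 0 0 0;0 0 0.006 0 0 0;0 0 0.009 0 0 0;0 0 0.012 0 0 0;0 0 0.014 0 0 0;0 0 0.016 0 0 0;0 0 0.016 0 0 0;0 0 0.016 0 0 0'
```

```text
time_s: 40.25
ee_pos: [457.8, -188.8, 57.0]
ee_rot: [-179.9, 0.0, -164.4]
force: [0.9, 0.2, 0.8]
gripper_width: 55.5
time_s: 40.92
ee_pos: [457.8, -188.8, 48.9]
ee_rot: [-179.9, 0.0, -164.4]
force: [0.1, -0.1, -1.2]
gripper_width: 55.4
```

```bash
python3 -m jog '0 0 0.002 0 0 0;0 0 0.004 0 0 0;0 0 0.005 0 0 0;0 0 0.005 0 0 0;0 0 0.005 0 0 0'; python3 -m jog '0 0 0.002 0 0 0;0 0 0.002 0 0 0;0 0 0.002 0 0 0;0 0 0.002 0 0 0'
```

```text
time_s: 41.33
ee_pos: [457.8, -188.8, 46.3]
ee_rot: [-179.9, 0.0, -164.4]
force: [-0.0, 0.2, -0.5]
gripper_width: 55.1
time_s: 41.67
ee_pos: [458.0, -188.8, 46.1]
ee_rot: [-179.9, 0.0, -164.4]
force: [-1.6, 1.7, 5.9]
gripper_width: 55.9
```

Contact at TCP z 46.1, as predicted. Releasing and retreating.

```bash
python3 -m jog '0 0 0 0 0 0;0 0 0 0 0 0;0 0 0 0 0 0;0 0 0 0 0 0;0 0 0 0 0 0;0 0 -0.02 0 0 0;0 0 -0.06 0 0 0;0 0 -0.12 0 0 0;0 0 -0.2 0 0 0;0 0 -0.28 0 0 0;0 0 -0.36 0 0 0;0.06 0 -0.4 0 0 0;0.12 0 -0.4 0 0 0;0.2 0 -0.4 0 0 0;0.2 0 -0.4 0 0 0' 0.7
python3 - <<'E'
from h import *
rows([260,-420,246])
f=grab_frame("top");save(f,"t16");a=grab_frame("side");save(a,"s16");c=calibration("top")
for n,k,re,z in [("k1","knob",[125,255,190,325],114),("k2","knob",[205,255,262,320],114)]:
    try:
        ce,r,e=fit(f,c,k,re,z); print(n,ce.round(1),round(r,1),round(e,2))
    except Exception as ex: print(n,ex)
A=cv2.imread("pics/t16.png")[100:350,60:490];B=cv2.imread("pics/s16.png")[130:380,100:460]
cv2.imwrite("pics/m16.png",np.hstack([A,cv2.resize(B,(360,250))]))
E
```

```text
time_s: 42.92
ee_pos: [355.8, -215.3, 246.9]
ee_rot: [-179.9, -0.1, -164.6]
force: [0.2, 0.7, 0.1]
gripper_width: 77.4
row [ 0.2935 -0.3438  0.0032  0.      0.      0.    ]
k1 [454.6 286.2] 9.3 0.21
k2 [464.1 137.3] 9.4 0.3
```

View pics/m16.png

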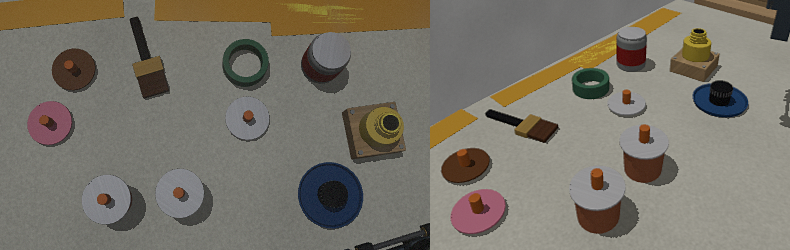

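Cap stands in the dish. But pot1's knob now reads (454.6,286.2), against (464,290.7) when released, so I'm checking pot1 closely.

Run:
```python
from h import *
import h
c=calibration("top"); 
h.mask=lambda f,k:((f[...,2].astype(int)>f[...,0]+3)&(f[...,2]>110)).astype(np.uint8)
for nm in ["t10","t14","t16"]:
  f=cv2.cvtColor(cv2.imread(f"pics/{nm}.png"),cv2.COLOR_BGR2RGB); f2=cv2.medianBlur(f,3)
  for n,re in [("d1",[132,262,196,328]),("d2",[208,262,268,322])]:
    try: ce,r,e=h.fit(f2,c,"x",re,80); print(nm,n,ce.round(1),round(r,1),round(e,2))
    except Exception as ex: print(nm,n,ex)
cv2.imwrite("pics/z16.png",np.hstack([cv2.resize(cv2.imread("pics/"+s+".png")[230:370,220:350],None,fx=2.9,fy=2.9,interpolation=cv2.INTER_CUBIC) for s in ["s9","s16"]]))
```

```text
t10 d1 [463.2 290.2] 48.7 0.22
t10 d2 [464. 137.] 48.8 0.22
t14 d1 [463.2 290.3] 48.6 0.22
t14 d2 [464.1 137. ] 48.7 0.23
t16 d1 [454.3 286.1] 48.6 0.23
t16 d2 [464.1 137. ] 48.7 0.22
```

View pics/z16.png

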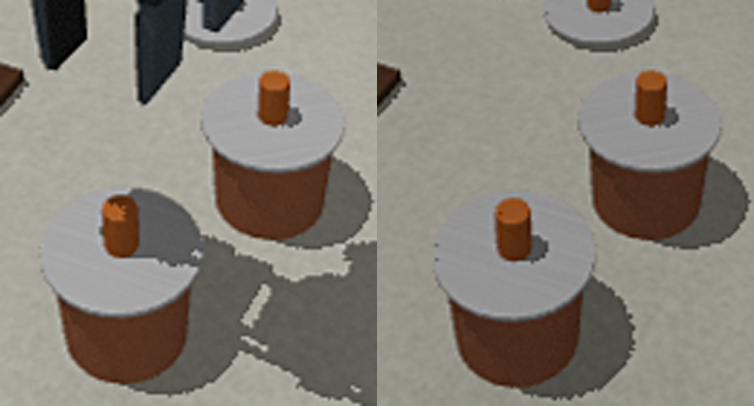

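The disc and pot1 moved together by about 10 mm, which is the announced knock. Knob top (z 114) and disc centre (z 80) agree within 0.3 mm and the fitted disc radius is unchanged, so the cover is still level on the rim. Final check of the cap, then hand in.

Run:
```python
from h import *
f=grab_frame("top");c=calibration("top");import h
for n,k,re,z in [("dish","blue",[345,250,432,340],12),("k1","knob",[125,255,190,325],114),("k2","knob",[205,255,262,320],114)]:
    ce,r,e=fit(f,c,k,re,z); print(n,ce.round(1),round(r,1),round(e,2))
print("cap",fit(f,c,"black",[368,272,418,320],50))
o=cv2.cvtColor(cv2.imread("pics/top0.png"),cv2.COLOR_BGR2RGB)
for n,(l,t,r,b) in {"brush":(185,110,232,200),"tape":(275,130,340,190),"tin":(355,125,415,185)}.items():
    print(n,np.abs(f[t:b,l:r].astype(int)-o[t:b,l:r]).mean().round(2), end=" ")
s=state();print(s["time_s"],s["force"])
```

```text
dish [ 455.9 -187.8] 70.6 0.25
k1 [454.6 286.2] 9.3 0.21
k2 [463.8 137.2] 9.3 0.21
cap (array([ 453.44630916, -183.28439449]), np.float64(32.76434035808082), np.float64(1.0395237950125238))
brush 3.59 tape 3.5 tin 3.54 43.0667 [ 0.3457367  -0.28874963 -0.07624932]
```

```bash
python3 -c "
from workcell import *
print(job_done())"
```

```text
the job is handed in; nothing more can be done
None
```

The job is handed in at about 43 s of robot time. Both open pots (red and green; the blue one was not there) have aluminium covers, and the yellow jar's cap stands upright in the blue dish. I used two of the three aluminium covers and left the third, with the brown and pink look-alikes untouched. The covers went on first. The cap then took three swings, about 780° in all, before it lifted clear of the neck.

Last checks before handing in:
- **Covers:** both sit level on the rims. The green pot's cover was where I released it.
- **Red pot:** this check disagreed with the earlier ones. Its cover had moved about 10 mm between two pictures while the arm was elsewhere. The pot moved with it, so I took it for the announced knock. The cover's knob and disc still lined up within 0.3 mm, so I left it as seated. I did not fit the pot's own position again.
- **Cap and dish:** the dish was unmoved. The pictures show the cap upright near its centre. My circle fit on the cap was poor (radius 33 mm instead of 28), probably because it picked up shadow, so I relied on the picture and on contact at the expected height.
- **Brush, tape and tin:** the picture shows no change.

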